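# Load the photometer and slide its selector to measure

### The job

Slide the photometer's hatch fully open, lower the brown sample bottle into the chamber with the gripper (do not drop it in) and leave it standing upright there, then slide the hatch fully shut. Only then slide the red selector grip to its end stop at the blue mark. Leave the other bottles alone.

Things in the scene. Friction and masses are not known exactly. Their poses are not given: they have to be found in the camera images.
- photometer: White bench photometer, fixed, 300 mm deep (x) by 400 wide (y). Origin: centre of underside, on the table. Front faces its -x (to the robot); +y is left seen from there, z up. Flat deck 110 mm high from x = -150 to +34 mm; behind it a console wall rises at x = +34, with a visor along its whole top jutting forward to x = +16 at heights 210 to 235 mm.
- chamber (a point): Centre of the black floor of the open-topped sample chamber in the deck, 45 mm above the table, at (-70, 105) mm in the photometer's x, y; axes as the photometer's. The chamber is 90 mm (x) by 110 mm (y) and 65 mm deep below the deck; the hatch covers it at the start.
- hatch (a joint): Travel in m of the grey hatch plate (106 x 130 mm, top 118 mm above the table): 0 fully shut over the chamber (at the start within 6 mm of it), 0.12 fully open at its stop; grows as it moves to the photometer's -y (right seen from the front). About 2 N friction; stays where left.
- hatch_grip (a point): Top centre of the black upright grip on the hatch, 148 mm above the table; axes as the photometer's. The grip is 30 mm (x) by 12 mm (y) and stands 30 mm above the hatch plate; it sits 35 mm to the -y side of the plate's centre.
- selector (a joint): Travel of the red selector grip in m: grows as it moves to the photometer's -y (right seen from the front); 0.10 is the end stop at the blue mark; starts somewhere between 0 and 0.055. Friction about 2.5 N, stays where left.
- selector_grip (a point): Top centre of the upright red selector grip, 150 mm above the table; axes as the photometer's. Grip 16 mm (x) by 12 (y), 36 tall above a low track on the deck; it runs along y at the photometer's x = 0. The visor overhangs just behind, 60 mm above its top: a vertical gripper strikes it; one tilted 25 degrees or more, body leaning to the front (-x), fits.
- sample: The sample: brown bottle with white cap, cylinder of 30 mm diameter and 60 mm height over all (cap from 46 mm up, 29 mm wide), about 70 g, standing loose on the table to the right of the photometer. Origin: centre of its underside, z up its axis.
- clear_vial: Bystander: pale clear bottle with blue cap, same size as the sample. Origin: centre of underside.
- green_vial: Bystander: green bottle with black cap, same size as the sample. Origin: centre of underside.
- dropper: Bystander: pale dropper bottle with red bulb, 40 mm diameter, 92 mm tall. Origin: centre of underside.
There are look-alikes about, which are no part of the job. What is shaped like the sample but orange or yellow is not meant.

How it is judged:
On the way, in this order (a step that is already met when the one before it is completed fails the run):
1. the hatch is fully open, within 8 mm of its stop (value of joint hatch above 0.112 m), for 0.1 s.
2. the gripper holds the sample inside the chamber, its underside less than 15 mm above the floor (x of sample in the frame of chamber between -0.045 and 0.045 m and y of sample in the frame of chamber between -0.055 and 0.055 m and z of sample in the frame of chamber below 0.015 m and contact force between the fingers and sample above 0.3 N), for 0.05 s.
3. the sample stands upright on the chamber floor, released (x of sample in the frame of chamber between -0.045 and 0.045 m and y of sample in the frame of chamber between -0.055 and 0.055 m and z of sample in the frame of chamber below 0.004 m and angle between sample's own z axis and vertical below 0.1 rad and linear speed of sample below 0.02 m/s and contact force between the fingers and sample below 0.1 N), for 0.2 s.
4. the hatch is fully shut, within 4 mm (all of step 3 and value of joint hatch below 0.004 m), for 0.1 s.
5. the selector is at its end stop at the blue mark, within 4 mm (value of joint selector above 0.096 m and value of joint hatch below 0.004 m), for 0.2 s.
At the end, for the whole second after the job is handed in: The sample stands upright (within 6 degrees) and still on the chamber floor, released; the hatch is shut to within 4 mm and the selector is at rest within 4 mm of its end stop at the blue mark (all of step 3 and all of step 5 and velocity of joint selector below 0.005 m/s); the robot touches nothing.
It fails at once if the clear bottle is moved more than 20 mm or tipped over (distance of clear_vial from where it was at the start of the episode above 0.02 m or angle between clear_vial's own z axis and vertical above 0.3 rad).
It fails at once if the green bottle is moved more than 20 mm or tipped over (distance of green_vial from where it was at the start of the episode above 0.02 m or angle between green_vial's own z axis and vertical above 0.3 rad).
It fails at once if the dropper bottle is moved more than 20 mm or tipped over (distance of dropper from where it was at the start of the episode above 0.02 m or angle between dropper's own z axis and vertical above 0.3 rad).
It also fails if it takes over 72 s, if anything falls off the work surface, if the arm or the gripper's body presses on something with over 40 N, if the wrist force passes 120 N, or if a joint passes its speed limit or range.

### The arm

A 6-joint arm with a two-finger parallel gripper is mounted at the origin on the work surface. World frame = base frame: x ahead of the robot, y to its left, z up, the work surface at z = 0. Lengths are in m, angles in rad, forces in N, time in s.
With the tool pointing down it reaches from about 0.35 to 0.775 m from the base axis. Payload 7.3 kg.
Tool frame: the origin (TCP) lies midway between the tips of the shut fingers; the grasp point (between the pads) lies 19 mm behind it; z points along the fingers, y is the line along which they close (so a half turn about z gives the same grasp; the last joint's range is limited). The gripper opens to 92 mm and grips with 3 to 60 N. Pads are 19 mm wide; open, the fingers measure 130 mm over their backs; the gripper's body (75 mm by 190 mm) begins 47 mm behind the grasp point.
Start: joints at [-1.334, 0.342, 1.524, -0, 1.275, -0.146], TCP at [0.196, -0.487, 0.227] pointing down, gripper open.
Joint ranges: [-2.53, 2.53], [-0.77, 2.02], [0.04, 2.7], [-1, 4.14], [0.28, 2.66], [-3.11, 3.11]. Speed limits (rad/s): [2.57, 2.57, 3.14, 3.14, 3.14, 3.14].

### API

Orientations are given as a unit quaternion [w, x, y, z].
In Python, from bench import ctrl, capture, camera_params gives the robot as it stands. The module is installed in compiled form; this text tells all that it offers.
- The arm moves only by the tool carry_out, never from a script. Its argument "moves" is a list of rows, each a list of 6 numbers: the shift along the tool's x, y, z as a fraction of full scale, then the turn, a rotation vector about the tool's x, y, z as a fraction of full scale. In form: [[dx, dy, dz, wx, wy, wz], ...]. A call has 1 to 5 rows; each row is the pose to reach, as a shift and turn from the pose commanded when the call began, along the tool's axes at that moment; what a row does not reach only later rows make up. Full scale, the value 1, is 100 mm for a shift and 2 rad for a turn. A row lasts 1/12 s, in which the tool goes at most 41.7 mm and 7.16 degrees, less where a joint would pass 70% of its speed; a pose out of reach is approached as far as the arm can. A call with a number of a shift or a turn outside -1 to 1 is refused whole. A call with a gripper value outside its range is refused whole. "hand" is the closure, from 0 (fully open) to 1 (shut), set as the call begins (left out, the last holds). The fingers move at their own pace and stop on an object; "force" is the grip in N (left out, the last holds). Time passes only in rows, so rows that repeat a pose let the fingers close. It gives the time, the measured TCP pose, the force, the opening and the grip force at its end, in the units of the state.
- ctrl.observe(): the state, without advancing time (a new reading comes with each control period).
- capture(name): name is "scene" or "top" or "wrist"; returns (picture, depth): 384x512x3 uint8, red, green, blue; 384x512 float32, m along the optical axis (not along the pixel's ray), 0 where there is no reading.
- camera_params(name): a dict with "camera_matrix" (3x3 intrinsics, pixels), "pose" (4x4, takes a point from camera to world coordinates). Camera axes: x right, y down, z forward; pixel columns grow to the right and rows downward; lengths in m; the calibration is good to about 2 mm. A picture is of the moment at which its call begins: read the wrist's pose just before it. camera_params takes no time and is no camera call; for the wrist camera it gives the pose at the moment of the call.
- ctrl.finish_job(): hands the job in; it is judged then, once.
The state is a dict: "time_s": time; "q": joint angles; "joint_vel": joint speeds; "effort": joint torques, N m; "tcp_pos": TCP position; "orientation": TCP orientation; "force": force on the tool from outside, world axes, zero at the start; "ft_torque": the same for the moment, N m; "grip_width": finger opening in m; "grasp_force": force on a finger pad.
Only numpy, scipy, OpenCV 4.12 (cv2) and the standard library are available. Lean on these libraries where they do the work, as an engineer would, in place of code of your own. Each camera call takes 0.05 s, during which the arm holds its last target. There are 200 camera calls.

## Working session

There is one attempt and no reset: what is moved stays moved. The work goes in short steps, Python scripts to look and compute and a tool call to move; the robot and the scene stay as the last step left them, time stands still between calls to the robot, and variables do not carry over. Pictures are saved under pics/ and viewed, at most 10 in all, crops included, and the job is handed in when it is done.

Besides the shell and the picture viewer there is one more tool, called after "Call:" as name([rows], argument=value, ...), one row to a line, values as JSON. carry_out: Moves the arm, as the interface text tells. Shift numbers are shares of 100 mm and turn numbers shares of 2 rad, none past 1 either way. Its arguments: {"type":"object","properties":{"moves":{"type":"array","items":{"type":"array","items":{"type":"number"}}},"hand":{"type":"number"},"force":{"type":"number"}},"required":["moves"]}

```bash
mkdir -p pics
cat > h.py <<'E'
import numpy as np, cv2
from bench import ctrl, capture, camera_params
def snap(n,f):
    p=camera_params(n); im,d=capture(n); cv2.imwrite('pics/'+f+'.png',im[:,:,::-1]); np.savez('pics/'+f+'.npz',im=im,d=d,K=p['camera_matrix'],T=p['pose']); return im,d,np.array(p['camera_matrix']),np.array(p['pose'])
def load(f):
    z=np.load('pics/'+f+'.npz'); return z['im'],z['d'],z['K'],z['T']
def plane(K,T,u,v,z):
    r=T[:3,:3]@np.linalg.inv(K)@np.array([u,v,1.]); o=T[:3,3]; return o+r*(z-o[2])/r[2]
def cloud(d,K,T):
    v,u=np.mgrid[:d.shape[0],:d.shape[1]]
    r=np.stack([u,v,np.ones_like(u)],-1)@np.linalg.inv(K).T*d[...,None]
    return r@T[:3,:3].T+T[:3,3]
E
python3 - <<'E'
from h import *
a=snap('top','top0')[0];b=snap('scene','scene0')[0]
cv2.imwrite('pics/both.png',cv2.resize(np.vstack([a,b])[:,:,::-1],None,fx=.78,fy=.78))
for n in('top','scene'):print(camera_params(n))
print(ctrl.observe())
E
```

```text
{'camera_matrix': array([[427.77108994,   0.        , 254.49806447],
       [  0.        , 427.77108994, 192.26153836],
       [  0.        ,   0.        ,   1.        ]]), 'pose': array([[ 0.0026368 , -0.98036878,  0.197155  ,  0.31800899],
       [-0.9997288 , -0.00714614, -0.02216416, -0.09243872],
       [ 0.02313795, -0.19704309, -0.98012175,  1.25866848],
       [ 0.        ,  0.        ,  0.        ,  1.        ]])}
{'camera_matrix': array([[358.50855764,   0.        , 257.32571088],
       [  0.        , 358.50855764, 193.17121318],
       [  0.        ,   0.        ,   1.        ]]), 'pose': array([[ 0.5104898 ,  0.62954582, -0.58572367,  1.08154654],
       [ 0.85978216, -0.36322649,  0.35894451, -0.42823318],
       [ 0.01322167, -0.68683227, -0.72669568,  0.79036982],
       [ 0.        ,  0.        ,  0.        ,  1.        ]])}
{'time_s': 0.1, 'q': array([-1.33399298e+00,  3.42650714e-01,  1.52486948e+00, -1.64107877e-05,
        1.27538912e+00, -1.45999633e-01]), 'joint_vel': array([ 6.31565885e-04, -5.43566990e-04, -2.78012846e-03, -2.37030745e-03,
        2.86900535e-06,  1.07843881e-03]), 'effort': array([ 1.43924295e-03, -4.32003808e+01, -2.44694674e+01,  7.18382746e-02,
        5.25894959e-02, -5.12763370e-05]), 'tcp_pos': array([ 0.19603545, -0.48666416,  0.22613382]), 'orientation': array([-6.57295079e-04,  9.81737919e-01,  1.90237288e-01, -3.77194273e-05]), 'force': array([-0.36241761, -0.4647411 , -0.11099517]), 'ft_torque': array([-0.02583535, -0.04903595,  0.02876383]), 'grasp_force': 0.0, 'grip_width': 0.09168220212449206}
```

View pics/both.png

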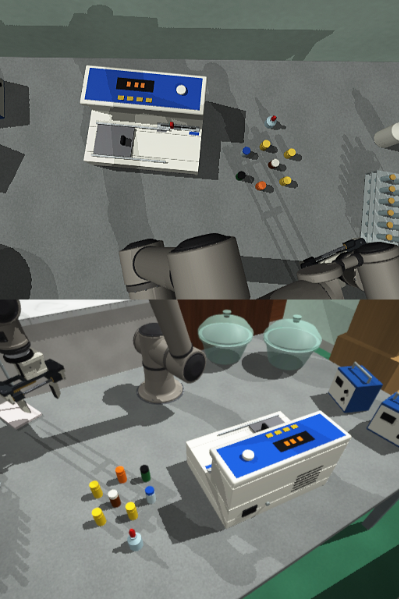

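The top view shows the photometer at about (145,120) in the scaled picture, with the hatch grip at (125,141), the red selector at (171,125), and the white cap at (275,163) among yellow look-alikes. Next is a zoomed crop.

Run:
```python
from h import *
a,d,K,T=load('top0')
c=a[75:255,95:395]
cv2.imwrite('pics/crop.png',cv2.resize(c[:,:,::-1],None,fx=2.66,fy=2.66,interpolation=cv2.INTER_CUBIC))
P=cloud(d,K,T)
hsv=cv2.cvtColor(a,cv2.COLOR_RGB2HSV)
# bottles: connected comps by colours w/ height
def comps(m,n,amin=15):
    k,l,s,c=cv2.connectedComponentsWithStats(m.astype(np.uint8))
    for i in range(1,k):
        if s[i,4]>=amin: 
            q=P[l==i]; print(n,c[i].round(1),s[i,4],np.median(q,0).round(4))
reg=np.zeros(a.shape[:2],bool);reg[140:255,295:395]=1
comps(reg&(P[...,2]>.04),'bottle')
H,S,V=[hsv[...,i].astype(int) for i in range(3)]
comps(reg&(S<60)&(V>140),'white')
r2=np.zeros_like(reg);r2[80:225,100:270]=1
comps(r2&((H<8)|(H>172))&(S>120)&(V>80),'red',5)
comps(r2&(V<60)&(P[...,2]>.11),'dark',20)
comps(r2&(P[...,2]>.128)&(P[...,2]<.17),'mid',20)
comps(r2&(abs(P[...,2]-.11)<.006),'deck',200)
```

```text
bottle [348.  154.3] 128 [ 0.6737 -0.3919  0.0515]
bottle [340.4 184.9] 96 [ 0.5824 -0.3676  0.0595]
bottle [315.2 193.5] 94 [ 0.5574 -0.2938  0.0596]
bottle [372.7 195.6] 100 [ 0.5519 -0.4602  0.0589]
bottle [352.1 208.9] 97 [ 0.5128 -0.3977  0.0596]
bottle [308.9 224.6] 93 [ 0.4661 -0.2738  0.06  ]
bottle [366.9 231.2] 105 [ 0.4496 -0.4377  0.0594]
bottle [335.1 237.5] 95 [ 0.4319 -0.3467  0.0598]
white [345.7 155.4] 68 [ 0.6719 -0.3882  0.0463]
white [352.7 208.2] 79 [ 0.515  -0.4002  0.0602]
red [219.4 158.5] 22 [ 0.6325 -0.0222  0.15  ]
dark [172.8 108.4] 586 [0.7377 0.0935 0.237 ]
dark [212.  160.4] 20 [ 6.368e-01 -6.000e-04  1.141e-01]
dark [234.2 162.7] 46 [ 0.6303 -0.0601  0.1149]
dark [160.8 181. ] 158 [0.5744 0.1363 0.1215]
mid [187.6 144.2] 468 [0.6738 0.0619 0.142 ]
mid [219.9 159.9] 34 [ 0.6292 -0.0247  0.1491]
mid [157.1 179.4] 68 [0.5751 0.1409 0.1467]
deck [194.4 180.3] 7210 [0.5801 0.0327 0.1103]
```

View pics/crop.png

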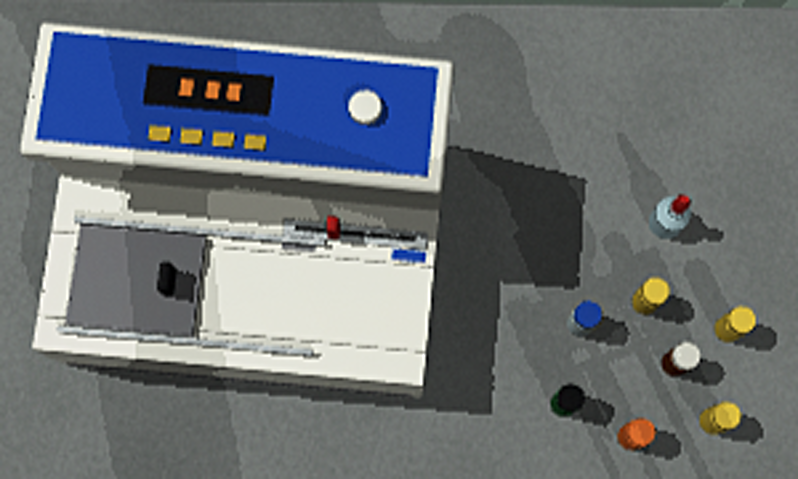

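The crop shows the hatch shut on the left, with its black grip at (165,278). The red selector is at (333,227) and the blue mark at (408,256). The white-capped brown bottle is at (685,358), with three yellow bottles about 75 mm from it.

Next I'll fit the photometer frame and cross-check the heights with the scene view.

```bash
cat >> h.py <<'E'
from scipy.spatial.transform import Rotation as R
def pose(o=None):
    o=o or ctrl.observe(); q=o['orientation']; return np.array(o['tcp_pos']),R.from_quat([q[1],q[2],q[3],q[0]])
def target(yaw,tilt=0):  # tool x along yaw, z down; tilt leans body to -x of yaw
    return R.from_euler('z',yaw)*R.from_euler('y',-tilt)*R.from_euler('x',np.pi)
def frac(p,Rt,cur=None):
    p0,R0=cur or pose()
    return np.r_[R0.inv().apply(np.array(p)-p0)/.1,(R0.inv()*Rt).as_rotvec()/2].round(3)
E
python3 - <<'E'
from h import *
a,d,K,T=load('top0'); P=cloud(d,K,T)
m=(P[...,2]>.1)&(P[...,0]>.45)&(P[...,0]<.85)&(P[...,1]>-.2)&(P[...,1]<.3)
k,l,s,c=cv2.connectedComponentsWithStats(m.astype(np.uint8)); i=1+np.argmax(s[1:,4]); m=l==i
print('rect',cv2.minAreaRect(P[m][:,:2].astype(np.float32)))
# front deck edge: per image column lowest deck pixel
cols=np.arange(115,250); pts=[]
for u in cols:
    v=np.where(m[:,u])[0].max(); pts.append(plane(K,T,u,v+.5,.11)[:2])
pts=np.float32(pts); vx,vy,x0,y0=cv2.fitLine(pts,cv2.DIST_HUBER,0,.01,.01).ravel()
if vy<0: vx,vy=-vx,-vy
yaw=np.arctan2(-vx,vy); print('front yaw deg',np.degrees(yaw),x0,y0)
# left/right deck edges
L=[];Rr=[]
for v in range(165,203):
    us=np.where(m[v])[0]; L.append(plane(K,T,us.min()-.5,v,.11)[:2]); Rr.append(plane(K,T,us.max()+.5,v,.11)[:2])
ex=np.array([np.cos(yaw),np.sin(yaw)]); ey=np.array([-ex[1],ex[0]])
yl=np.median(np.array(L)@ey); yr=np.median(np.array(Rr)@ey); xf=np.median(pts@ex)
print('width',yl-yr); O=(xf+.15)*ex+(yl+yr)/2*ey; print('O',O,'yaw',yaw)
for n,q in dict(hatchgrip=plane(K,T,157.1,179,.148)[:2],sel=plane(K,T,219.5,159,.15)[:2]).items(): print(n,q,'local',(q-O)@ex,(q-O)@ey)
w=lambda x,y:O+x*ex+y*ey
print('chamber',w(-.07,.105),'grip shut',w(-.07,.07),'grip open',w(-.07,-.05))
# scene view
a,d,K2,T2=snap('scene','scene1'); P2=cloud(d,K2,T2); h=cv2.cvtColor(a,cv2.COLOR_RGB2HSV).astype(int)
for n,mm in dict(white=(h[...,1]<60)&(h[...,2]>140)&(abs(P2[...,2]-.06)<.01),near=(P2[...,2]>.03)&(P2[...,2]<.07)).items():
    q=P2[mm&(np.hypot(P2[...,0]-.513,P2[...,1]+.398)<.03)]; print(n,len(q),q.mean(0) if len(q) else 0,q.max(0) if len(q) else 0,q.min(0) if len(q) else 0)
# top cap centre by circle
h=cv2.cvtColor(load('top0')[0],cv2.COLOR_RGB2HSV).astype(int)
mm=(h[...,1]<60)&(h[...,2]>140)&(np.hypot(P[...,0]-.513,P[...,1]+.398)<.03)
ys,xs=np.where(mm);cc=cv2.minEnclosingCircle(np.float32(np.c_[xs,ys]));print(cc,plane(K,T,*cc[0],.06))
print('to above sample',frac([.513,-.398,.227],target(yaw)))
E
```

```text
rect ((0.6400423049926758, 0.06971414387226105), (0.400564044713974, 0.3005121946334839), 84.97312927246094)
front yaw deg -5.0373573 0.48928487 0.077325426
width 0.39914762565609385
O [0.63914506 0.06921753] yaw -0.087918475
hatchgrip [0.57540536 0.14084011] local -0.06978236219632226 0.06574926292518474
sel [ 0.63129655 -0.02341543] local 0.00031546200356700484 -0.09296432851136846
chamber [0.57863497 0.17995836] grip shut [0.57556179 0.14509354] grip open [0.56502516 0.02555702]
white 106 [ 0.51621141 -0.40069603  0.05997943] [ 0.52927457 -0.38790935  0.06380363] [ 0.50043728 -0.41476165  0.05079687]
near 185 [ 0.52010579 -0.40162354  0.05265974] [ 0.53104062 -0.38634495  0.06380363] [ 0.50043728 -0.41596124  0.03050835]
((352.6428527832031, 208.35714721679688), 4.953968524932861) [ 0.51433029 -0.39972939  0.06      ]
to above sample [ 3.271e+00  3.610e-01 -8.000e-03 -1.000e-03  0.000e+00  2.350e-01]
```

Call:
carry_out([
  [0,0,0,0,0,0.235],
  [0,0,0,0,0,0.235],
  [0,0,0,0,0,0.235],
  [0,0,0,0,0,0.235],
  [0,0,0,0,0,0.235],
], hand=0.45)

```text
time_s: 0.57
tcp_pos: [0.1961, -0.4869, 0.2265]
orientation: [-0.0, 0.999, -0.045, -0.0]
force: [-0.1, -0.1, 1.2]
grip_width: 0.063
grasp_force: 0.0
```

Call:
carry_out([
  [0.46,-0.94,0,0,0,0],
  [0.46,-0.94,0,0,0,0],
  [0.46,-0.94,0,0,0,0],
  [0.46,-0.94,0,0,0,0],
])

```text
time_s: 0.9
tcp_pos: [0.2517, -0.3938, 0.2268]
orientation: [-0.001, 0.999, -0.04, 0.0]
force: [0.6, 0.0, 1.2]
grip_width: 0.0503
grasp_force: 0.0
```

Call:
carry_out([
  [0.46,-0.94,0,0,0,0],
  [0.46,-0.94,0,0,0,0],
  [0.46,-0.94,0,0,0,0],
  [0.46,-0.94,0,0,0,0],
])

```text
time_s: 1.23
tcp_pos: [0.3054, -0.3049, 0.2268]
orientation: [-0.001, 0.999, -0.041, 0.0]
force: [-0.1, 0.8, -0.1]
grip_width: 0.0507
grasp_force: 0.0
```

Call:
carry_out([
  [0.46,-0.94,0,0,0,0],
  [0.46,-0.94,0,0,0,0],
  [0.46,-0.94,0,0,0,0],
  [0.46,-0.94,0,0,0,0],
])

```text
time_s: 1.57
tcp_pos: [0.3594, -0.216, 0.2268]
orientation: [-0.0, 0.999, -0.041, 0.0]
force: [-0.1, -0.0, -0.7]
grip_width: 0.0505
grasp_force: 0.0
```

Call:
carry_out([
  [0.46,-0.94,0,0,0,0],
  [0.46,-0.94,0,0,0,0],
  [0.46,-0.94,0,0,0,0],
  [0.46,-0.94,0,0,0,0],
])

```text
time_s: 1.9
tcp_pos: [0.4137, -0.127, 0.2267]
orientation: [-0.0, 0.999, -0.041, 0.0]
force: [-0.8, -0.7, -0.1]
grip_width: 0.0505
grasp_force: 0.0
```

Call:
carry_out([
  [0.46,-0.94,0,0,0,0],
  [0.46,-0.94,0,0,0,0],
  [0.46,-0.94,0,0,0,0],
  [0.46,-0.94,0,0,0,0],
])

```text
time_s: 2.23
tcp_pos: [0.468, -0.0377, 0.2265]
orientation: [-0.0, 0.999, -0.041, 0.0]
force: [-0.8, 0.2, -0.5]
grip_width: 0.0503
grasp_force: 0.0
```

Call:
carry_out([
  [0.46,-0.94,0,0,0,0],
  [0.46,-0.94,0,0,0,0],
  [0.46,-0.94,0,0,0,0],
  [0.46,-0.94,0,0,0,0],
])

```text
time_s: 2.57
tcp_pos: [0.522, 0.0517, 0.2262]
orientation: [-0.0, 0.999, -0.042, 0.0]
force: [-1.4, -0.4, 0.1]
grip_width: 0.0501
grasp_force: 0.0
```

Run:
```python
from h import *
o=ctrl.observe();print(o['time_s'],o['tcp_pos'],o['grip_width'],o['force'],o['q'])
print(frac([.5752,.141,.2],target(-.0879)))
a,d,K,T=snap('wrist','w1')
P=cloud(d,K,T)
m=(P[...,2]>.135)&(P[...,2]<.16)&(np.hypot(P[...,0]-.575,P[...,1]-.141)<.04)
print(m.sum(),P[m].mean(0) if m.any() else '')
```

```text
2.5667 [0.5220122  0.05174199 0.22622667] 0.0501201959726104 [-1.38973123 -0.40875056  0.07973064] [-4.74591482e-02  3.41271324e-01  1.52665268e+00  1.60095044e-04
  1.27304124e+00  1.60676067e+00]
[ 0.455 -0.934  0.263 -0.    -0.     0.002]
779 [0.5774     0.14118945 0.14521484]
```

View pics/w1.png

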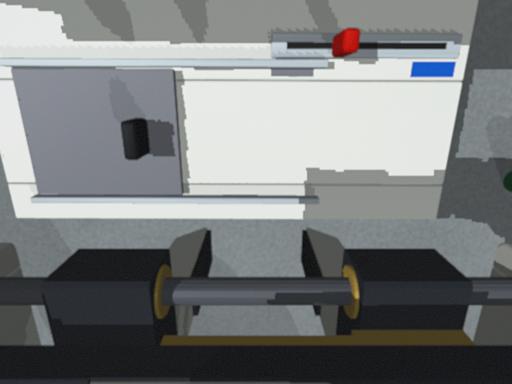

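The wrist view shows the hatch grip at (135,138), which agrees with the top-view position to 2 mm, and the selector at (347,42). I'll move over the grip, descend and grasp.

Call:
carry_out([
  [0.46,-0.935,0.2,0,0,0],
  [0.46,-0.935,0.2,0,0,0],
  [0.46,-0.935,0.2,0,0,0],
  [0.46,-0.935,0.2,0,0,0],
  [0.46,-0.935,0.2,0,0,0],
])

```text
time_s: 3.03
tcp_pos: [0.5742, 0.1382, 0.2058]
orientation: [0.001, 0.999, -0.043, -0.001]
force: [-0.6, -0.0, -0.2]
grip_width: 0.0503
grasp_force: 0.0
```

Call:
carry_out([
  [0,0,0.3,0,0,0],
  [0,0,0.6,0,0,0],
  [0,0,0.82,0,0,0],
  [0,0,0.82,0,0,0],
  [0,0,0.82,0,0,0],
])

```text
time_s: 3.45
tcp_pos: [0.5736, 0.1377, 0.1247]
orientation: [0.0, 0.999, -0.044, -0.001]
force: [0.1, -0.6, 1.1]
grip_width: 0.0504
grasp_force: 0.0
```

Call:
carry_out([
  [0,0,0,0,0,0],
  [0,0,0,0,0,0],
  [0,0,0,0,0,0],
  [0,0,0,0,0,0],
  [0,0,0,0,0,0],
], hand=1, force=15)

```text
time_s: 3.87
tcp_pos: [0.5745, 0.14, 0.1255]
orientation: [-0.0, 0.999, -0.043, 0.001]
force: [-0.5, -0.3, -0.3]
grip_width: 0.022
grasp_force: 0.0
```

Call:
carry_out([
  [0,0,0,0,0,0],
  [0,0,0,0,0,0],
  [0,0,0,0,0,0],
])

```text
time_s: 4.12
tcp_pos: [0.5744, 0.1404, 0.1252]
orientation: [-0.0, 0.999, -0.043, 0.0]
force: [-0.0, 1.7, 3.3]
grip_width: 0.0117
grasp_force: 15.0
```

Call:
carry_out([
  [0,0.15,0,0,0,0],
  [0,0.3,0,0,0,0],
  [0,0.45,0,0,0,0],
  [0,0.6,0,0,0,0],
  [0,0.6,0,0,0,0],
])

```text
time_s: 4.53
tcp_pos: [0.5689, 0.078, 0.1252]
orientation: [0.001, 0.999, -0.044, 0.0]
force: [-0.5, -2.2, 3.7]
grip_width: 0.0122
grasp_force: 15.0
```

Call:
carry_out([
  [0,0.15,0,0,0,0],
  [0,0.3,0,0,0,0],
  [0,0.43,0,0,0,0],
  [0,0.5,0,0,0,0],
  [0,0.5,0,0,0,0],
])

```text
time_s: 4.95
tcp_pos: [0.5646, 0.0287, 0.1252]
orientation: [0.001, 0.999, -0.044, 0.0]
force: [-1.1, -1.6, 5.4]
grip_width: 0.012
grasp_force: 15.0
```

Call:
carry_out([
  [0,0.02,0,0,0,0],
  [0,0.02,0,0,0,0],
  [0,0.03,0,0,0,0],
])

```text
time_s: 5.2
tcp_pos: [0.5645, 0.0273, 0.1252]
orientation: [0.0, 0.999, -0.044, 0.0]
force: [-0.2, 2.4, 6.0]
grip_width: 0.0119
grasp_force: 15.0
```

Call:
carry_out([
  [0,0.03,0,0,0,0],
  [0,0.04,0,0,0,0],
  [0,0.04,0,0,0,0],
])

```text
time_s: 5.45
tcp_pos: [0.5644, 0.0265, 0.1251]
orientation: [-0.003, 0.999, -0.044, 0.001]
force: [1.7, 14.0, 4.8]
grip_width: 0.0117
grasp_force: 15.0
```

Call:
carry_out([
  [0,0,0,0,0,0],
  [0,0,0,0,0,0],
  [0,0,0,0,0,0],
  [0,0,0,0,0,0],
], hand=0.5)

```text
time_s: 5.78
tcp_pos: [0.5637, 0.023, 0.1243]
orientation: [0.0, 0.999, -0.044, -0.0]
force: [-0.0, 0.2, 0.5]
grip_width: 0.0337
grasp_force: 0.0
```

Call:
carry_out([
  [0,0,-0.3,0,0,0],
  [0,0,-0.6,0,0,0],
  [0,0,-1,0,0,0],
  [0,0,-1,0,0,0],
])

```text
time_s: 6.12
tcp_pos: [0.5673, 0.0227, 0.2321]
orientation: [0.001, 0.999, -0.044, 0.006]
force: [1.5, -0.0, 1.2]
grip_width: 0.046
grasp_force: 0.0
```

Run:
```python
from h import *
a,d,K,T=snap('top','top2')
P=cloud(d,K,T)
h=cv2.cvtColor(a,cv2.COLOR_RGB2HSV).astype(int)
O=np.array([.6396,.0695]);ex=np.array([np.cos(.0879),-np.sin(.0879)]);ey=np.array([-ex[1],ex[0]])
L=np.stack([(P[...,:2]-O)@ex,(P[...,:2]-O)@ey,P[...,2]],-1)
m=(abs(L[...,0]+.07)<.05)&(abs(L[...,1])<.19)&(L[...,2]<.07)
print('chamber floor',m.sum(),L[m].min(0),L[m].max(0),np.median(L[m],0))
o=ctrl.observe();print(o['time_s'],o['tcp_pos'],frac([.515,-.400,.22],target(-.0879)))
cv2.imwrite('pics/t2.png',a[75:255,95:395,::-1].repeat(2,0).repeat(2,1))
```

```text
chamber floor 394 [-0.09547971  0.06495119  0.03870729] [-0.02309966  0.16210839  0.06959787] [-0.06735365  0.09894413  0.04634171]
6.1667 [0.56610031 0.02279783 0.22888   ] [-1.400e-01  4.256e+00  9.000e-02  0.000e+00 -4.000e-03  0.000e+00]
```

View pics/t2.png

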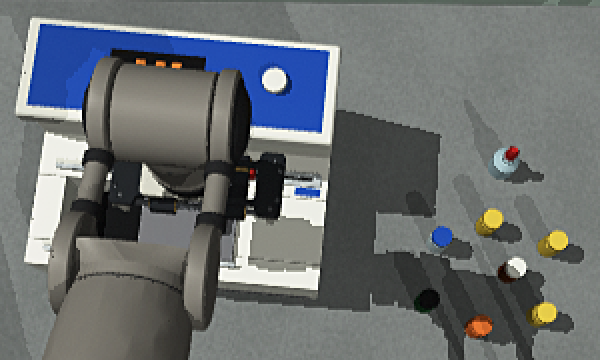

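The hatch reached its stop (14 N), and the chamber floor is visible at about 46 mm. Now to the sample.

Call:
carry_out([
  [-0.03,0.85,0,0,0,0],
  [-0.03,0.85,0,0,0,0],
  [-0.03,0.85,0,0,0,0],
  [-0.03,0.85,0,0,0,0],
], hand=0.42)

```text
time_s: 6.5
tcp_pos: [0.5528, -0.0633, 0.2235]
orientation: [0.0, 0.999, -0.046, -0.001]
force: [-1.1, 0.4, 0.0]
grip_width: 0.0532
grasp_force: 0.0
```

Call:
carry_out([
  [-0.03,0.85,0,0,0,0],
  [-0.03,0.85,0,0,0,0],
  [-0.03,0.85,0,0,0,0],
  [-0.03,0.85,0,0,0,0],
])

```text
time_s: 6.83
tcp_pos: [0.5428, -0.1465, 0.2237]
orientation: [-0.0, 0.999, -0.045, -0.001]
force: [-0.1, -0.1, 0.1]
grip_width: 0.0529
grasp_force: 0.0
```

Call:
carry_out([
  [-0.03,0.85,0,0,0,0],
  [-0.03,0.85,0,0,0,0],
  [-0.03,0.85,0,0,0,0],
  [-0.03,0.85,0,0,0,0],
])

```text
time_s: 7.17
tcp_pos: [0.5327, -0.23, 0.2239]
orientation: [-0.0, 0.999, -0.045, -0.0]
force: [0.6, 0.9, 0.7]
grip_width: 0.0531
grasp_force: 0.0
```

Call:
carry_out([
  [-0.53,0.85,0,0,0,0],
  [-0.53,0.85,0,0,0,0],
  [-0.53,0.85,0,0,0,0],
  [-0.53,0.85,0,0,0,0],
])

```text
time_s: 7.5
tcp_pos: [0.4715, -0.3103, 0.2245]
orientation: [-0.0, 0.999, -0.044, -0.0]
force: [0.5, -0.1, 0.1]
grip_width: 0.0535
grasp_force: 0.0
```

Call:
carry_out([
  [0,0.85,0,0,0,0],
  [0,0.85,0,0,0,0],
  [0,0.85,0,0,0,0],
  [0,0.85,0,0,0,0],
  [0,0.85,0,0,0,0],
])

```text
time_s: 7.92
tcp_pos: [0.4663, -0.3923, 0.2242]
orientation: [-0.001, 0.999, -0.043, -0.0]
force: [-0.4, -0.1, 0.3]
grip_width: 0.0533
grasp_force: 0.0
```

Run:
```python
from h import *
a,d,K,T=snap('wrist','w2')
P=cloud(d,K,T); h=cv2.cvtColor(a,cv2.COLOR_RGB2HSV).astype(int)
m=(h[...,1]<60)&(h[...,2]>130)&(abs(P[...,2]-.06)<.006)&(np.hypot(P[...,0]-.515,P[...,1]+.4)<.03)
ys,xs=np.where(m); 
if len(xs): c=cv2.minEnclosingCircle(np.float32(np.c_[xs,ys])); print(len(xs),c,plane(K,T,*c[0],.06),P[m].mean(0))
o=ctrl.observe();print(o['time_s'],o['tcp_pos'],frac([.515,-.400,.1],target(-.0879)))
```

```text
618 ((260.26190185546875, 124.47618865966797), 14.179567337036133) [ 0.51551487 -0.40090526  0.06      ] [ 0.51537265 -0.40081894  0.059314  ]
7.9667 [ 0.46633231 -0.39213416  0.22452429] [ 4.920e-01  3.900e-02  1.245e+00 -1.000e-03  0.000e+00  1.000e-03]
```

View pics/w2.png

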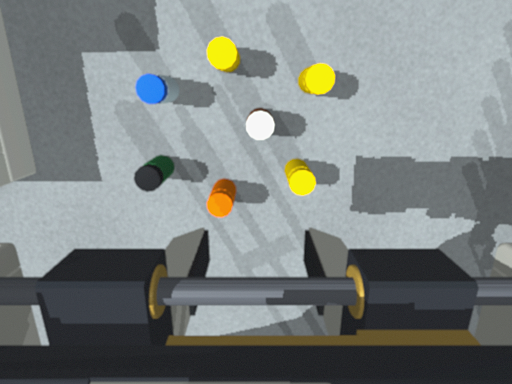

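The wrist view shows the white cap at (260,124), confirming (0.5155, -0.401). I'll move over it and descend.

Call:
carry_out([
  [0.25,0.05,0.02,0,0,0],
  [0.497,0.05,0.02,0,0,0],
  [0.497,0.05,0.02,0,0,0],
  [0.497,0.05,0.02,0,0,0],
  [0.497,0.05,0.02,0,0,0],
])

```text
time_s: 8.38
tcp_pos: [0.5145, -0.4022, 0.2227]
orientation: [-0.0, 0.999, -0.043, -0.0]
force: [-0.4, -0.2, 0.7]
grip_width: 0.0531
grasp_force: 0.0
```

Call:
carry_out([
  [0,0,0.3,0,0,0],
  [0,0,0.6,0,0,0],
  [0,0,1,0,0,0],
  [0,0,1,0,0,0],
  [0,0,1,0,0,0],
])

```text
time_s: 8.8
tcp_pos: [0.5129, -0.4027, 0.1217]
orientation: [-0.002, 0.999, -0.044, -0.002]
force: [0.3, -0.4, 1.3]
grip_width: 0.0531
grasp_force: 0.0
```

Run:
```python
from h import *
o=ctrl.observe();print(o['time_s'],o['tcp_pos'],o['grip_width'],frac([.5155,-.4009,.021],target(-.0879)))
```

```text
8.8 [ 0.51294155 -0.40265591  0.12172495] 0.0531413845884387 [ 2.800e-02 -1.700e-02  1.007e+00 -1.000e-03  2.000e-03  0.000e+00]
```

Call:
carry_out([
  [0.01,-0.01,0.3,0,0,0],
  [0.01,-0.01,0.6,0,0,0],
  [0.01,-0.01,0.9,0,0,0],
  [0.01,-0.01,1,0,0,0],
  [0.01,-0.01,1,0,0,0],
])

```text
time_s: 9.22
tcp_pos: [0.515, -0.4027, 0.0225]
orientation: [-0.001, 0.999, -0.044, -0.001]
force: [-0.7, 1.0, -0.4]
grip_width: 0.0531
grasp_force: 0.0
```

Call:
carry_out([
  [0,0,0,0,0,0],
  [0,0,0,0,0,0],
  [0,0,0,0,0,0],
  [0,0,0,0,0,0],
  [0,0,0,0,0,0],
], hand=1, force=12)

```text
time_s: 9.63
tcp_pos: [0.5161, -0.4036, 0.0245]
orientation: [0.001, 0.999, -0.044, 0.001]
force: [-0.7, 0.3, 4.8]
grip_width: 0.0283
grasp_force: 12.0
```

Call:
carry_out([
  [0,0,0,0,0,0],
  [0,0,0,0,0,0],
  [0,0,0,0,0,0],
])

```text
time_s: 9.88
tcp_pos: [0.5161, -0.4036, 0.0245]
orientation: [0.001, 0.999, -0.044, 0.001]
force: [-0.7, 1.5, 7.4]
grip_width: 0.0287
grasp_force: 12.0
```

Call:
carry_out([
  [0,0,-0.2,0,0,0],
  [0,0,-0.5,0,0,0],
  [0,0,-0.8,0,0,0],
  [0,0,-1,0,0,0],
  [0,0,-1,0,0,0],
])

```text
time_s: 10.3
tcp_pos: [0.5174, -0.4049, 0.1286]
orientation: [0.003, 0.999, -0.044, 0.004]
force: [1.5, -0.8, 0.5]
grip_width: 0.0288
grasp_force: 12.0
```

Call:
carry_out([
  [0,0,-0.3,0,0,0],
  [0,0,-0.6,0,0,0],
  [0,0,-0.9,0,0,0],
  [0,0,-1,0,0,0],
  [0,0,-1,0,0,0],
])

```text
time_s: 10.72
tcp_pos: [0.5162, -0.4038, 0.2254]
orientation: [0.002, 0.999, -0.044, 0.002]
force: [-0.4, -0.4, -0.8]
grip_width: 0.029
grasp_force: 12.0
```

Run:
```python
from h import *
o=ctrl.observe();print(o['time_s'],o['tcp_pos'],o['grip_width'],o['grasp_force'],frac([.579,.1803,.22],target(-.0879)))
```

```text
10.7167 [ 0.51617396 -0.40382633  0.22541093] 0.02898868742185868 11.99940986931324 [ 1.170e-01 -5.874e+00  3.400e-02  2.000e-03 -2.000e-03  0.000e+00]
```

Call:
carry_out([
  [0.02,-0.3,0,0,0,0],
  [0.02,-0.6,0,0,0,0],
  [0.02,-0.98,0,0,0,0],
  [0.02,-0.98,0,0,0,0],
])

```text
time_s: 11.05
tcp_pos: [0.5255, -0.299, 0.2201]
orientation: [-0.003, 0.999, -0.042, -0.002]
force: [0.9, 0.0, -0.6]
grip_width: 0.0288
grasp_force: 12.0
```

Call:
carry_out([
  [0.02,-0.3,0,0,0,0],
  [0.02,-0.6,0,0,0,0],
  [0.02,-0.98,0,0,0,0],
  [0.02,-0.98,0,0,0,0],
])

```text
time_s: 11.38
tcp_pos: [0.5358, -0.2018, 0.2204]
orientation: [-0.002, 0.999, -0.041, -0.002]
force: [1.2, 0.6, -0.7]
grip_width: 0.0286
grasp_force: 12.0
```

Call:
carry_out([
  [0.02,-0.3,0,0,0,0],
  [0.02,-0.6,0,0,0,0],
  [0.02,-0.98,0,0,0,0],
  [0.02,-0.98,0,0,0,0],
])

```text
time_s: 11.72
tcp_pos: [0.5461, -0.1048, 0.2205]
orientation: [-0.002, 0.999, -0.041, -0.002]
force: [-0.1, 1.0, -0.0]
grip_width: 0.0286
grasp_force: 12.0
```

Call:
carry_out([
  [0.02,-0.3,0,0,0,0],
  [0.02,-0.6,0,0,0,0],
  [0.02,-0.98,0,0,0,0],
  [0.02,-0.98,0,0,0,0],
])

```text
time_s: 12.05
tcp_pos: [0.5567, -0.0078, 0.2207]
orientation: [-0.001, 0.999, -0.041, -0.002]
force: [-0.9, -1.1, -0.1]
grip_width: 0.0284
grasp_force: 12.0
```

Call:
carry_out([
  [0.02,-0.3,0,0,0,0],
  [0.02,-0.6,0,0,0,0],
  [0.02,-0.98,0,0,0,0],
  [0.02,-0.98,0,0,0,0],
])

```text
time_s: 12.38
tcp_pos: [0.5673, 0.0893, 0.2207]
orientation: [-0.001, 0.999, -0.041, -0.001]
force: [0.0, -0.2, 0.1]
grip_width: 0.029
grasp_force: 12.0
```

Call:
carry_out([
  [0.02,-0.3,0,0,0,0],
  [0.02,-0.6,0,0,0,0],
  [0.02,-0.97,0,0,0,0],
  [0.02,-0.97,0,0,0,0],
  [0.02,-0.97,0,0,0,0],
])

```text
time_s: 12.8
tcp_pos: [0.5779, 0.1814, 0.2207]
orientation: [0.001, 0.999, -0.042, -0.001]
force: [0.1, -0.2, -1.2]
grip_width: 0.0287
grasp_force: 12.0
```

Run:
```python
from h import *
a=snap('wrist','w3')[0]
o=ctrl.observe();print(o['time_s'],o['tcp_pos'],o['grip_width'],o['grasp_force'],frac([.579,.1803,.0695],target(-.0879)))
```

```text
12.85 [0.57798965 0.18016259 0.22100145] 0.02856200675683134 11.99938103556633 [ 1.400e-02 -5.000e-03  1.515e+00  1.000e-03  1.000e-03  1.000e-03]
```

View pics/w3.png

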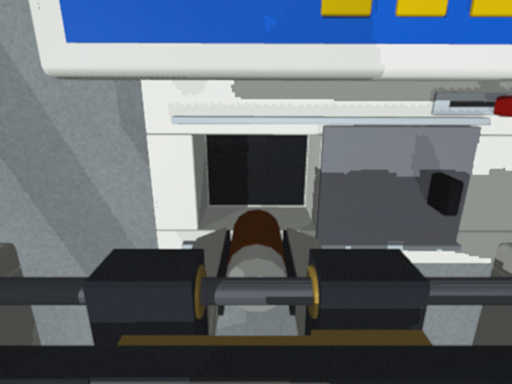

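The wrist view shows the bottle at (257,240), held upright between the pads, with the open chamber floor at (257,170). I'll lower it.

Call:
carry_out([
  [0,0,0.25,0,0,0],
  [0,0,0.5,0,0,0],
  [0,0,0.75,0,0,0],
  [0,0,1,0,0,0],
  [0,0,1,0,0,0],
])

```text
time_s: 13.27
tcp_pos: [0.5752, 0.178, 0.1171]
orientation: [0.001, 0.999, -0.045, -0.005]
force: [-1.2, 0.0, -1.2]
grip_width: 0.0287
grasp_force: 12.0
```

Call:
carry_out([
  [0,0,0.15,0,0,0],
  [0,0,0.3,0,0,0],
  [0,0,0.42,0,0,0],
  [0,0,0.46,0,0,0],
  [0,0,0.46,0,0,0],
])

```text
time_s: 13.68
tcp_pos: [0.5783, 0.1796, 0.0765]
orientation: [0.0, 0.999, -0.044, -0.001]
force: [0.2, -0.1, 0.4]
grip_width: 0.0286
grasp_force: 12.0
```

Call:
carry_out([
  [0,0,0.01,0,0,0],
  [0,0,0.02,0,0,0],
  [0,0,0.03,0,0,0],
  [0,0,0.03,0,0,0],
])

```text
time_s: 14.02
tcp_pos: [0.5787, 0.1807, 0.0742]
orientation: [-0.0, 0.999, -0.044, 0.0]
force: [-0.1, -0.4, -0.2]
grip_width: 0.0289
grasp_force: 12.0
```

Call:
carry_out([
  [0,0,0.01,0,0,0],
  [0,0,0.02,0,0,0],
  [0,0,0.03,0,0,0],
  [0,0,0.03,0,0,0],
])

```text
time_s: 14.35
tcp_pos: [0.5783, 0.1807, 0.0705]
orientation: [0.0, 0.999, -0.044, -0.0]
force: [0.7, -0.0, -0.2]
grip_width: 0.0284
grasp_force: 12.0
```

Call:
carry_out([
  [0,0,0.01,0,0,0],
  [0,0,0.015,0,0,0],
  [0,0,0.015,0,0,0],
  [0,0,0.015,0,0,0],
])

```text
time_s: 14.68
tcp_pos: [0.5785, 0.1808, 0.0695]
orientation: [-0.0, 0.999, -0.044, 0.0]
force: [-1.7, -0.4, 3.2]
grip_width: 0.0288
grasp_force: 12.0
```

Floor contact (3.2 N). Release and retreat upward.

Call:
carry_out([
  [0,0,0,0,0,0],
  [0,0,0,0,0,0],
  [0,0,0,0,0,0],
  [0,0,0,0,0,0],
  [0,0,0,0,0,0],
], hand=0.45)

```text
time_s: 15.1
tcp_pos: [0.5784, 0.1807, 0.069]
orientation: [0.0, 0.999, -0.044, -0.0]
force: [-0.5, 0.3, 0.2]
grip_width: 0.05
grasp_force: 0.0
```

Call:
carry_out([
  [0,0,-0.1,0,0,0],
  [0,0,-0.3,0,0,0],
  [0,0,-0.6,0,0,0],
  [0,0,-1,0,0,0],
  [0,0,-1,0,0,0],
])

```text
time_s: 15.52
tcp_pos: [0.5822, 0.1815, 0.178]
orientation: [-0.002, 0.999, -0.044, 0.007]
force: [1.1, 0.8, 0.9]
grip_width: 0.0501
grasp_force: 0.0
```

Call:
carry_out([
  [0,0,-0.3,0,0,0],
  [0,0,-0.4,0,0,0],
  [0,0,-0.4,0,0,0],
])

```text
time_s: 15.77
tcp_pos: [0.5801, 0.1811, 0.2128]
orientation: [-0.001, 0.999, -0.044, 0.004]
force: [0.3, -0.6, 0.8]
grip_width: 0.0508
grasp_force: 0.0
```

Call:
carry_out([
  [-0.9,0,0,0,0,0],
  [-0.9,0,0,0,0,0],
  [-0.9,0,0,0,0,0],
  [-0.9,0,0,0,0,0],
  [-0.9,0,0,0,0,0],
])

```text
time_s: 16.18
tcp_pos: [0.489, 0.1887, 0.209]
orientation: [0.0, 0.999, -0.043, 0.0]
force: [0.9, -0.4, 0.3]
grip_width: 0.0506
grasp_force: 0.0
```

Run:
```python
from h import *
a,d,K,T=snap('wrist','w4'); P=cloud(d,K,T)
o=ctrl.observe();print(o['time_s'],o['tcp_pos'],frac([.565,.0255,.21],target(-.0879)))
m=(abs(P[...,2]-.105)<.008)&(np.hypot(P[...,0]-.579,P[...,1]-.18)<.03);print(m.sum(),P[m].mean(0))
m=(abs(P[...,2]-.146)<.006)&(np.hypot(P[...,0]-.565,P[...,1]-.0255)<.03);print(m.sum(),P[m].mean(0))
```

```text
16.2333 [0.48977019 0.18859993 0.20910059] [ 8.910e-01  1.559e+00 -8.000e-03 -0.000e+00 -1.000e-03  0.000e+00]
1049 [0.57689006 0.18020179 0.10433283]
1058 [0.56686784 0.02794514 0.14604319]
```

View pics/w4.png

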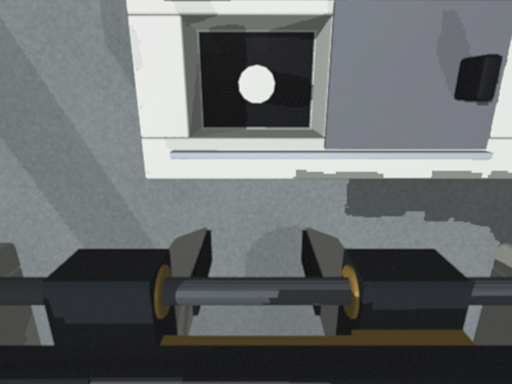

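The bottle stands upright in the chamber, its cap at (257,84) and its top at about 0.105 m. The hatch grip is at (478,80). Now I'll shut the hatch.

Call:
carry_out([
  [0.45,0.77,0,0,0,0],
  [0.45,0.77,0,0,0,0],
  [0.45,0.77,0,0,0,0],
  [0.45,0.77,0,0,0,0],
])

```text
time_s: 16.57
tcp_pos: [0.529, 0.1054, 0.2085]
orientation: [0.0, 0.999, -0.046, 0.0]
force: [0.7, -0.6, 0.0]
grip_width: 0.0503
grasp_force: 0.0
```

Call:
carry_out([
  [0.45,0.78,0,0,0,0],
  [0.45,0.78,0,0,0,0],
  [0.45,0.78,0,0,0,0],
  [0.45,0.78,0,0,0,0],
  [0.45,0.78,0,0,0,0],
])

```text
time_s: 16.98
tcp_pos: [0.5648, 0.0271, 0.2086]
orientation: [-0.0, 0.999, -0.044, -0.001]
force: [0.4, 0.7, 0.8]
grip_width: 0.0505
grasp_force: 0.0
```

Call:
carry_out([
  [0,0,0.3,0,0,0],
  [0,0,0.6,0,0,0],
  [0,0,0.84,0,0,0],
  [0,0,0.84,0,0,0],
  [0,0,0.84,0,0,0],
])

```text
time_s: 17.4
tcp_pos: [0.564, 0.0281, 0.1247]
orientation: [-0.0, 0.999, -0.043, -0.001]
force: [1.0, -1.1, 0.9]
grip_width: 0.0503
grasp_force: 0.0
```

Call:
carry_out([
  [0,0,0,0,0,0],
  [0,0,0,0,0,0],
  [0,0,0,0,0,0],
  [0,0,0,0,0,0],
  [0,0,0,0,0,0],
], hand=1, force=15)

```text
time_s: 17.82
tcp_pos: [0.5653, 0.0263, 0.1261]
orientation: [0.0, 0.999, -0.044, 0.001]
force: [0.0, 0.2, -0.4]
grip_width: 0.0216
grasp_force: 0.0
```

Call:
carry_out([
  [0,0,0,0,0,0],
  [0,0,0,0,0,0],
  [0,0,0,0,0,0],
])

```text
time_s: 18.07
tcp_pos: [0.5651, 0.0265, 0.1255]
orientation: [-0.0, 0.999, -0.044, 0.0]
force: [-0.6, 2.0, 2.2]
grip_width: 0.0116
grasp_force: 15.0
```

Call:
carry_out([
  [0,-0.15,0,0,0,0],
  [0,-0.3,0,0,0,0],
  [0,-0.45,0,0,0,0],
  [0,-0.6,0,0,0,0],
  [0,-0.6,0,0,0,0],
])

```text
time_s: 18.48
tcp_pos: [0.5705, 0.0879, 0.1255]
orientation: [-0.0, 0.999, -0.043, 0.001]
force: [0.3, 2.1, 5.1]
grip_width: 0.0119
grasp_force: 15.0
```

Call:
carry_out([
  [0,-0.15,0,0,0,0],
  [0,-0.3,0,0,0,0],
  [0,-0.45,0,0,0,0],
  [0,-0.56,0,0,0,0],
  [0,-0.56,0,0,0,0],
])

```text
time_s: 18.9
tcp_pos: [0.5754, 0.1432, 0.1255]
orientation: [-0.0, 0.999, -0.043, 0.0]
force: [0.4, 2.5, 5.2]
grip_width: 0.0119
grasp_force: 15.0
```

Call:
carry_out([
  [0,-0.02,0,0,0,0],
  [0,-0.04,0,0,0,0],
  [0,-0.04,0,0,0,0],
  [0,-0.04,0,0,0,0],
])

```text
time_s: 19.23
tcp_pos: [0.5755, 0.1452, 0.1255]
orientation: [-0.0, 0.999, -0.044, 0.0]
force: [-0.5, 0.7, 5.8]
grip_width: 0.0121
grasp_force: 15.0
```

Call:
carry_out([
  [0,-0.02,0,0,0,0],
  [0,-0.04,0,0,0,0],
  [0,-0.04,0,0,0,0],
  [0,-0.04,0,0,0,0],
])

```text
time_s: 19.57
tcp_pos: [0.5756, 0.1462, 0.1255]
orientation: [0.002, 0.999, -0.044, -0.0]
force: [-2.4, -11.5, 6.1]
grip_width: 0.0121
grasp_force: 15.0
```

The hatch hit its shut stop (-11.5 N). Release, rise and prepare the tilt.

Call:
carry_out([
  [0,0,0,0,0,0],
  [0,0,0,0,0,0],
  [0,0,0,0,0,0],
  [0,0,0,0,0,0],
], hand=0.5)

```text
time_s: 19.9
tcp_pos: [0.5756, 0.1497, 0.1248]
orientation: [-0.0, 0.999, -0.044, -0.0]
force: [-0.3, 0.2, 0.9]
grip_width: 0.0338
grasp_force: 0.0
```

Call:
carry_out([
  [0,0,-0.3,0,0,0],
  [0,0,-0.6,0,0,0],
  [0,0,-1,0,0,0],
  [0,0,-1,0,0,0],
])

```text
time_s: 20.23
tcp_pos: [0.579, 0.1506, 0.233]
orientation: [-0.001, 0.999, -0.043, 0.007]
force: [1.3, 0.4, -0.3]
grip_width: 0.0455
grasp_force: 0.0
```

Call:
carry_out([
  [-0.8,0.9,0,0,0,0],
  [-0.8,0.9,0,0,0,0],
  [-0.8,0.9,0,0,0,0],
  [-0.8,0.9,0,0,0,0],
  [-0.8,0.9,0,0,0,0],
])

```text
time_s: 20.65
tcp_pos: [0.4874, 0.0664, 0.2255]
orientation: [-0.0, 0.999, -0.044, 0.0]
force: [0.6, 0.2, -0.2]
grip_width: 0.0458
grasp_force: 0.0
```

Run:
```python
from h import *
a,d,K,T=snap('wrist','w5'); P=cloud(d,K,T); h=cv2.cvtColor(a,cv2.COLOR_RGB2HSV).astype(int)
o=ctrl.observe();print(o['time_s'],o['tcp_pos'])
red=((h[...,0]<8)|(h[...,0]>172))&(h[...,1]>120)&(h[...,2]>60)
m=red&(abs(P[...,2]-.15)<.004)&(np.hypot(P[...,0]-.631,P[...,1]+.023)<.04);print('sel',m.sum(),P[m].mean(0),P[m].min(0),P[m].max(0))
m=(abs(P[...,2]-.148)<.005)&(np.hypot(P[...,0]-.576,P[...,1]-.146)<.03);print('hatch',m.sum(),P[m].mean(0) if m.any() else 0)
Rt=target(-.0879,.56); print(Rt.apply([0,0,1]),frac(o['tcp_pos'],Rt))
print(o['q'])
```

```text
20.7 [0.48849746 0.06702354 0.22561848]<stdin>:5: RuntimeWarning: Mean of empty slice.
  ret = um.true_divide(
Traceback (most recent call last):
ValueError: zero-size array to reduction operation minimum which has no identity
```

View pics/w5.png

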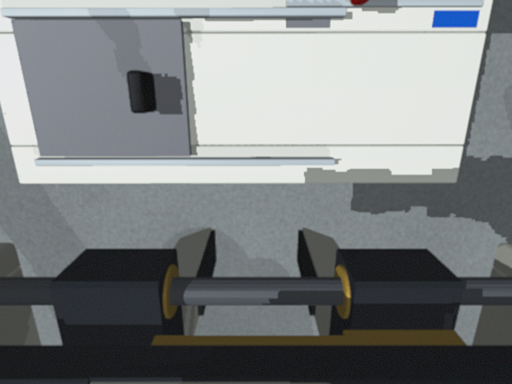

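The wrist view shows the hatch shut, with its grip at (141,90). The red selector is cut off at the top edge (360,0). Tilting will bring it into view.

Run:
```python
from h import *
Rt=target(-.0879,.56); p=pose()[0]; print(Rt.apply([0,0,1]),frac(p,Rt))
```

```text
[ 0.52913544 -0.04663116 -0.84725511] [ 0.     0.     0.    -0.     0.279 -0.   ]
```

Call:
carry_out([
  [0,0,0,0,0.28,0],
  [0,0,0,0,0.28,0],
  [0,0,0,0,0.28,0],
  [0,0,0,0,0.28,0],
  [0,0,0,0,0.28,0],
])

```text
time_s: 21.12
tcp_pos: [0.4871, 0.0686, 0.2249]
orientation: [0.011, 0.96, -0.041, 0.278]
force: [-0.6, 0.7, -0.0]
grip_width: 0.0458
grasp_force: 0.0
```

Run:
```python
from h import *
a,d,K,T=snap('wrist','w6'); P=cloud(d,K,T); h=cv2.cvtColor(a,cv2.COLOR_RGB2HSV).astype(int)
o=ctrl.observe();print(o['time_s'],o['tcp_pos'])
red=((h[...,0]<8)|(h[...,0]>172))&(h[...,1]>120)&(h[...,2]>40)&(P[...,2]>.1)&(P[...,2]<.17)
q=P[red&(np.hypot(P[...,0]-.631,P[...,1]+.023)<.05)];print('sel',len(q))
if len(q): print(q.mean(0),q.min(0),q.max(0)); t=q[q[:,2]>.1475]; print('top',len(t),t.mean(0))
Rt=target(-.0879,.56)
zt=Rt.apply([0,0,1]); g=np.array([.6313,-.0234,.124])
print('to pre',frac(g-.1*zt,Rt),'to grip',frac(g,Rt))
```

```text
21.1667 [0.48580017 0.0685493  0.22371003]
sel 430
[ 0.6286593  -0.02091518  0.13970699] [ 0.62326018 -0.03275912  0.11322346] [ 0.63846017 -0.01659751  0.15213056]
top 167 [ 0.63092697 -0.02223774  0.14983008]
to pre [ 0.763  0.791  0.658 -0.001 -0.001  0.001] to grip [ 7.600e-01  7.930e-01  1.658e+00 -1.000e-03 -1.000e-03  1.000e-03]
```

View pics/w6.png

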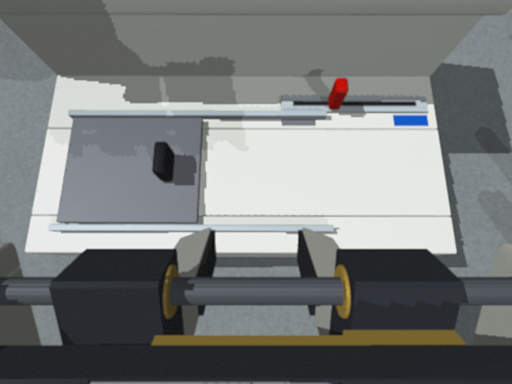

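The tilted view shows the selector grip at (340,92), the blue mark at (410,120), and the hatch shut. Approaching along the tool axis.

Call:
carry_out([
  [0.8,0.8,0.66,0,0,0],
  [0.8,0.8,0.66,0,0,0],
  [0.8,0.8,0.66,0,0,0],
  [0.8,0.8,0.66,0,0,0],
  [0.8,0.8,0.66,0,0,0],
])

```text
time_s: 21.58
tcp_pos: [0.5863, -0.023, 0.2112]
orientation: [0.012, 0.96, -0.043, 0.276]
force: [-0.2, 0.2, -0.0]
grip_width: 0.0462
grasp_force: 0.0
```

Run:
```python
from h import *
print(pose()[0],frac([.635,-.0228,.125],target(-.0879,.56)))
```

```text
[ 0.58633804 -0.02304992  0.21119608] [-0.046 -0.045  0.988  0.     0.001 -0.001]
```

Call:
carry_out([
  [-0.03,-0.04,0.2,0,0,0],
  [-0.03,-0.04,0.45,0,0,0],
  [-0.03,-0.04,0.7,0,0,0],
  [-0.03,-0.04,0.95,0,0,0],
  [-0.03,-0.04,0.97,0,0,0],
])

```text
time_s: 22.0
tcp_pos: [0.6324, -0.0202, 0.1239]
orientation: [0.011, 0.961, -0.041, 0.273]
force: [-1.6, -0.2, -0.6]
grip_width: 0.0459
grasp_force: 0.0
```

Call:
carry_out([
  [0,0,0,0,0,0],
  [0,0,0,0,0,0],
  [0,0,0,0,0,0],
  [0,0,0,0,0,0],
  [0,0,0,0,0,0],
], hand=1, force=15)

```text
time_s: 22.42
tcp_pos: [0.6329, -0.0217, 0.1295]
orientation: [0.012, 0.96, -0.042, 0.277]
force: [-0.2, -2.3, 0.1]
grip_width: 0.017
grasp_force: 0.0
```

Call:
carry_out([
  [0,0,0,0,0,0],
  [0,0,0,0,0,0],
  [0,0,0,0,0,0],
])

```text
time_s: 22.67
tcp_pos: [0.633, -0.0219, 0.1291]
orientation: [0.012, 0.96, -0.042, 0.277]
force: [-4.5, 0.0, 6.6]
grip_width: 0.0115
grasp_force: 15.0
```

Call:
carry_out([
  [0,0.1,0,0,0,0],
  [0,0.2,0,0,0,0],
  [0,0.3,0,0,0,0],
  [0,0.4,0,0,0,0],
  [0,0.4,0,0,0,0],
])

```text
time_s: 23.08
tcp_pos: [0.6294, -0.0629, 0.1292]
orientation: [0.012, 0.96, -0.042, 0.277]
force: [-5.4, -1.3, 6.0]
grip_width: 0.0119
grasp_force: 15.0
```

Run:
```python
from h import *
a,d,K,T=load('w6'); P=cloud(d,K,T); h=cv2.cvtColor(a,cv2.COLOR_RGB2HSV).astype(int)
m=(abs(h[...,0]-118)<12)&(h[...,1]>150)&(abs(P[...,2]-.112)<.01)
print(m.sum(),P[m].mean(0),P[m].min(0),P[m].max(0));
```

```text
293 [ 0.60909832 -0.10042945  0.11062839] [ 0.60241612 -0.11733074  0.1086639 ] [ 0.61497945 -0.08372756  0.11280032]
```

Call:
carry_out([
  [0,0.1,0,0,0,0],
  [0,0.2,0,0,0,0],
  [0,0.3,0,0,0,0],
  [0,0.32,0,0,0,0],
  [0,0.32,0,0,0,0],
])

```text
time_s: 23.5
tcp_pos: [0.6267, -0.0943, 0.1291]
orientation: [0.012, 0.96, -0.042, 0.277]
force: [-5.4, -1.1, 6.8]
grip_width: 0.0117
grasp_force: 15.0
```

Call:
carry_out([
  [0,0.02,0,0,0,0],
  [0,0.04,0,0,0,0],
  [0,0.04,0,0,0,0],
  [0,0.04,0,0,0,0],
])

```text
time_s: 23.83
tcp_pos: [0.6265, -0.0947, 0.1291]
orientation: [0.01, 0.96, -0.041, 0.276]
force: [0.4, 15.0, 6.9]
grip_width: 0.0119
grasp_force: 15.0
```

Call:
carry_out([
  [0,0.02,0,0,0,0],
  [0,0.04,0,0,0,0],
  [0,0.04,0,0,0,0],
  [0,0.04,0,0,0,0],
])

```text
time_s: 24.17
tcp_pos: [0.6263, -0.0956, 0.1291]
orientation: [0.008, 0.96, -0.04, 0.276]
force: [6.3, 28.6, 8.3]
grip_width: 0.0136
grasp_force: 15.0
```

End stop reached (28 N). Release and withdraw along the tool axis.

Call:
carry_out([
  [0,-0.03,0,0,0,0],
  [0,-0.06,0,0,0,0],
  [0,-0.06,0,0,0,0],
  [0,-0.06,0,0,0,0],
  [0,-0.06,0,0,0,0],
], hand=0.5)

```text
time_s: 24.58
tcp_pos: [0.6263, -0.0961, 0.1279]
orientation: [0.012, 0.96, -0.042, 0.276]
force: [0.3, 0.5, 0.3]
grip_width: 0.0422
grasp_force: 0.0
```

Call:
carry_out([
  [0,0,-0.2,0,0,0],
  [0,0,-0.4,0,0,0],
  [0,0,-0.7,0,0,0],
  [0,0,-1,0,0,0],
  [0,0,-1,0,0,0],
])

```text
time_s: 25.0
tcp_pos: [0.5735, -0.0918, 0.2176]
orientation: [0.013, 0.959, -0.042, 0.279]
force: [1.3, 0.9, 0.2]
grip_width: 0.0459
grasp_force: 0.0
```

Call:
carry_out([
  [-0.3,0,-0.3,0,0,0],
  [-0.6,0,-0.6,0,0,0],
  [-0.6,0,-0.6,0,0,0],
  [-0.6,0,-0.6,0,0,0],
  [-0.6,0,-0.6,0,0,0],
])

```text
time_s: 25.42
tcp_pos: [0.4917, -0.0845, 0.2322]
orientation: [0.013, 0.96, -0.042, 0.277]
force: [-0.3, -0.1, -0.8]
grip_width: 0.046
grasp_force: 0.0
```

Run:
```python
from h import *
a,d,K,T=snap('wrist','w7'); P=cloud(d,K,T); h=cv2.cvtColor(a,cv2.COLOR_RGB2HSV).astype(int)
o=ctrl.observe();print(o['time_s'],o['tcp_pos'],o['force'])
red=((h[...,0]<8)|(h[...,0]>172))&(h[...,1]>120)&(h[...,2]>40)&(P[...,2]>.147)&(P[...,2]<.155)
q=P[red&(P[...,0]<.66)];print('sel top',len(q),q.mean(0))
m=(abs(P[...,2]-.148)<.003)&(np.hypot(P[...,0]-.576,P[...,1]-.146)<.03);print('hatch',m.sum(),P[m].mean(0))
```

```text
25.4667 [ 0.49197131 -0.0843892   0.23188688] [ 1.41446929 -0.63449419  0.41170629]
sel top 167 [ 0.62446468 -0.09436876  0.14967448]
hatch 0 [nan nan nan]<stdin>:6: RuntimeWarning: Mean of empty slice.
  ret = um.true_divide(
```

View pics/w7.png

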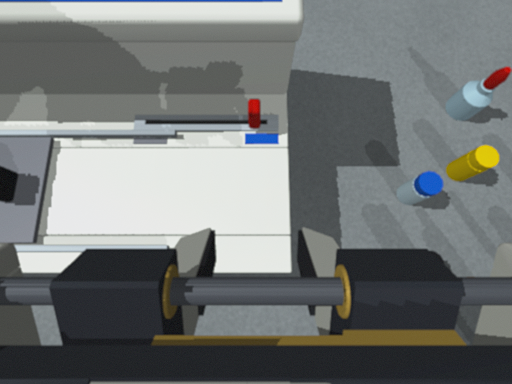

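The selector is at (254,113), by the blue mark and against its stop. The hatch plate is at the left edge of the picture. Nothing is touching the robot, so I'll hand in.

```bash
python3 -c "
from bench import ctrl
print(ctrl.finish_job())"
```

```text
the job is handed in; nothing more can be done
None
```

The job is handed in at about 25.5 s, with no verdict returned: the sample stands upright in the chamber, the hatch was pushed to its shut stop, the selector is at its end stop by the blue mark, and the other bottles were not touched.

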